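# Feed a ferrule into its nest with a brake-held slide

## Task

Load the pipe ferrule into the V nest of the loading slide: press the carriage's middle pad down with a fingertip to free its friction hold, push the carriage along the rails, pad still pressed, until its ear is fully home against the marked stop post, then let the pad come up and leave everything clear. The carriage must push the ferrule: do not touch, tip or lift it with the gripper, do not force the carriage along while its brake holds, and leave the things round the slide alone.

Things in the scene. Friction and masses are not known exactly. Their poses are not given: they have to be found in the camera images.
- slide_base: fixed grey base plate of the loading slide, 112 x 290 x 10 mm, on the bench, with two dark steel rails (tops 30 mm above the bench) along it. Origin on the bench under its middle; +y is the direction in which the carriage is pushed, towards the V nest; +x is across the rails. The stop post (top 56 mm) stands on the -x side at y = 54 mm. The plate spans y = -150 to +140 mm.
- carriage (a joint): position of the steel carriage along the rails, m: 0 at the end away from the nest, 0.110 with its ear against the stop post (hard stop). It starts anywhere from 0 to 0.045. The carriage slides easily (about 2 N) while the pad is pressed; with the pad up a spring brake holds it against 25 N or more. It does not return by itself.
- pad (a joint): how far the rubber pad in the carriage's middle is pressed down, m: about 0 up (brake on), 0.005 fully down. It springs up when released: about 5 N to begin to move, 8.5 N fully down; the brake is free from 0.0015 on and the pad must stay pressed while the carriage moves.
- pad_top (a point): centre of the top of the ribbed black rubber pad, 46 (x) x 52 (y) mm, 40 mm above the bench when up; moves with carriage and pad. At each end, 29 mm from its centre along y, stands a steel shoulder of the carriage, 12 mm thick, top 16 mm above the pad: a fingertip on the pad pushes on the one nearer the nest. Open across x, but for the ear (top 48 mm above the bench) on -x near the +y end.
- stop_pad_point (a point): fixed point where the centre of the pad's top (pad up) stands when the carriage is home at its stop.
- nest (a point): fixed point on the base plate, 10 mm above the bench, where the middle of the ferrule's underside lies when it is seated in the V nest (two upright steel plates set at 45 degrees, 22 mm high, open towards the carriage; about 1 mm play).
- ferrule_1: loose steel pipe ferrule, 55 mm high: round flange of 44 mm diameter and 12 mm thick below, tube of 24 mm above; 0.12 kg. Stands upright on the base plate between the rails, ahead of the carriage. Origin in the middle of its underside. The low V fork on the carriage's nose pushes it by the flange; seated in the fork, its axis is 82 mm ahead (+y) of the pad's centre.
- ferrule_2: bystander: loose spare ferrule, flange up, 46 mm wide, 30 mm high, on the bench behind the slide. Origin under its middle.
- gas_nozzle: bystander: loose brass tube, 26 mm diameter, 56 mm high, standing on the bench on the near side of the slide. Origin under its middle.
- mug_2: bystander: loose mug, 67 mm wide, 96 mm over the handle, 98 mm high, on the bench behind the nest. Origin under its middle.
Mind the look-alikes: they are no part of the job. What is shaped like the ferrule_1 but blue or orange is not meant.

How it is judged:
On the way, in this order (a step that is already met when the one before it is completed fails the run):
1. the pad is pressed down, brake free, before the carriage is home (value of joint pad above 0.0015 m and value of joint carriage below 0.08 m), for 0.1 s.
2. the carriage reaches its stop (within 2 mm) with the pad still pressed (value of joint carriage above 0.108 m and value of joint pad above 0.001 m), for 0.05 s.
At the end, for the whole second after the job is handed in: the carriage rests within 2 mm of its stop, the pad is up (less than 1 mm down) so that the brake holds, and the ferrule stands upright (within 0.1 rad) and at rest on the base plate within 5 mm of its seat in the V nest (value of joint carriage above 0.108 m and velocity of joint carriage between -0.003 and 0.003 m/s and value of joint pad below 0.001 m and horizontal distance between ferrule_1 and nest below 0.005 m and z of ferrule_1 in the frame of nest below 0.003 m and angle between ferrule_1's own z axis and vertical below 0.1 rad and linear speed of ferrule_1 below 0.01 m/s); the robot touches nothing.
It fails at once if the gripper touches the ferrule instead of letting the carriage push it (contact force between any of the fingers, the arm and ferrule_1 above 1 N).
It fails at once if the ferrule is lifted more than 8 mm or tipped more than 0.35 rad (z of ferrule_1 in the frame of nest above 0.008 m or angle between ferrule_1's own z axis and vertical above 0.35 rad).
It fails at once if the carriage is forced along while its pad is up and the brake holds (value of joint pad below 0.0003 m and (velocity of joint carriage above 0.02 m/s or velocity of joint carriage below -0.02 m/s)).
It fails at once if a bystander (spare ferrule, brass tube, mug) is moved more than 15 mm (distance of any of ferrule_2, gas_nozzle, mug_2 from where it was at the start of the episode above 0.015 m).
It also fails if it takes over 32 s, if anything falls off the work surface, if the arm or the gripper's body presses on something with over 40 N, if the wrist force passes 120 N, or if a joint passes its speed limit or range.

## Robot

A 6-joint arm with a two-finger parallel gripper is mounted at the origin on a cart in front of the work surface, level with it; the furniture and walls round the work are solid. World frame = base frame: x ahead of the robot, y to its left, z up, the work surface at z = 0. Lengths are in m, angles in rad, forces in N, time in s.
With the tool pointing down it reaches from about 0.4 to 0.825 m from the base axis. Payload 7 kg.
Tool frame: the origin (TCP) lies at the very end of the fingers, on their centre line; the grasp point (between the pads) lies 19 mm behind it; x points along the fingers, y is the direction in which the jaws open and shut, and the axes are right-handed (so a half turn about x gives the same grasp; the last joint's range is limited). The gripper opens to 88 mm and grips with 3 to 60 N. Pads are 19 mm wide; open, the fingers measure 130 mm over their backs; the gripper's body (78 mm by 193 mm) begins 47 mm behind the grasp point.
Start: joints at [1.422, 0.359, 0.012, 0, -1.224, -0.288], TCP at [0.286, 0.612, 0.227] pointing down, gripper open.
Joint ranges: [-3.07, 3.07], [-1.43, 2.12], [-1.02, 1.25], [-3.03, 1.67], [-3.05, -0], [-3.03, 3.03]. Speed limits (rad/s): [2.39, 2.39, 3.01, 3.14, 3.14, 3.14].

## Interface

Orientations are given as [roll, pitch, yaw] about the fixed x, y, z axes, in that order (R = Rz(yaw) Ry(pitch) Rx(roll)).
In Python, from station import arm, cams gives the robot as it stands. The module is installed in compiled form; this text tells all that it offers.
- The arm moves only by the tool carry_out, never from a script. Its argument "deltas" is a list of rows, each a list of 6 numbers: the shift along the tool's x, y, z in units of 0.04 m (1.0 is 0.04 m), then the turn, a rotation vector about the tool's x, y, z in units of 4 degrees (1.0 is 4 degrees). In form: [[tx, ty, tz, ax, ay, az], ...]. A call has 1 to 5 rows; each row shifts and turns the pose as measured when the row begins, along the tool's axes as they then stand; what a row does not reach is not made up. A row lasts 1/10 s, in which the tool goes at most 50 mm and 8.59 degrees, less where a joint would pass 70% of its speed; a pose out of reach is approached as far as the arm can. A call with a number of a shift or a turn outside -1 to 1 is refused whole. A call with a gripper value outside its range is refused whole. "hand" is the closure, from 0 (fully open) to 1 (shut), set as the call begins (left out, the last holds). The fingers move at their own pace and stop on an object; "newtons" is the grip in N (left out, the last holds). Time passes only in rows, so rows that do not move let the fingers close. It gives the time, the measured TCP pose, the force and the opening at its end, in the units of the state.
- arm.get_state(): the state, without advancing time (a new reading comes with each control period).
- cams.grab_frame(name): name is "scene" or "side" or "wrist"; returns a dict with "pixels" (480x640x3 uint8, red, green, blue), "fx", "fy", "cx", "cy" (pixels), "T" (4x4, takes a point from camera to world coordinates); the wrist camera has in their place "hand_eye" (4x4, takes a point from camera to tool coordinates, whose origin is the TCP and whose axes are the tool frame's). Camera axes: x right, y up, looking along -z (the intrinsics and any distortion apply to the point x, -y, -z); pixel columns grow to the right and rows downward; lengths in m; the calibration is good to about 2 mm. A picture is of the moment at which its call begins: read the wrist's pose just before it. There is no depth.
- arm.job_done(): hands the job in, once; it reports no verdict.
The state is a dict: "t": time; "q": joint angles; "qd": joint speeds; "joint_efforts": joint torques, N m; "eef_pos": TCP position; "ee_rot": TCP orientation; "force": force on the tool from outside, world axes, zero at the start; "moment": the same for the moment, N m; "width": finger opening in m.
Only numpy, scipy, OpenCV 4.12 (cv2) and the standard library are available. Lean on these libraries where they do the work, as an engineer would, in place of code of your own. Each camera call takes 0.05 s, during which the arm holds its last target.

## Working session

There is one attempt and no reset: what is moved stays moved. The work goes in short steps, Python scripts to look and compute and a tool call to move; the robot and the scene stay as the last step left them, time stands still between calls to the robot, and variables do not carry over. Pictures are saved under pics/ and viewed, and the job is handed in when it is done.

Besides the shell and the picture viewer there is one more tool, called as name([rows], argument=value, ...), one row to a line, values as JSON. carry_out: Moves the arm, as the interface text tells. Shifts and turns lie within -1 to 1; 1 stands for 0.04 m of shift or 4 degrees of turn. Its arguments: {"type":"object","properties":{"deltas":{"type":"array","items":{"type":"array","items":{"type":"number","minimum":-1,"maximum":1}}},"hand":{"type":"number"},"newtons":{"type":"number"}},"required":["deltas"]}

```bash
mkdir -p pics && python3 - <<'E'
from station import arm,cams
import cv2,numpy as np
s=arm.get_state();print({k:np.round(v,3).tolist() for k,v in s.items()})
for n in ["scene","side","wrist"]:
    f=cams.grab_frame(n);cv2.imwrite(f"pics/{n}0.png",f["pixels"][:,:,::-1])
    np.savez(f"{n}0.npz",**f)
    print(n,f["fx"],f["fy"],f["cx"],f["cy"],np.round(f.get("T",f.get("hand_eye")),4).tolist(),[k for k in f])
E
```

```text
{'t': 0.0, 'q': [1.422, 0.359, 0.011, -0.0, -1.224, -0.288], 'qd': [0.0, 0.0, 0.0, 0.001, 0.002, -0.001], 'joint_efforts': [-0.0, -58.272, 29.305, 6.997, 0.007, -0.0], 'eef_pos': [0.285, 0.611, 0.226], 'ee_rot': [1.649, 1.569, -1.93], 'force': [-0.489, 0.708, 0.399], 'moment': [0.012, 0.038, 0.011], 'width': 0.088}
scene 464.4709140771212 464.4709140771212 319.6026649711933 234.12251072307035 [[-0.871, 0.3415, -0.3531, 0.2487], [-0.4912, -0.6073, 0.6244, 0.5718], [-0.0012, 0.7174, 0.6967, 0.6447], [0.0, 0.0, 0.0, 1.0]] ['pixels', 'fx', 'fy', 'cx', 'cy', 'T']
side 620.2046640268637 620.2046640268637 318.9516832300257 240.73886922908915 [[0.9893, 0.0745, -0.1257, 0.4472], [-0.1459, 0.4625, -0.8745, -0.7838], [-0.0071, 0.8835, 0.4684, 0.5135], [0.0, 0.0, 0.0, 1.0]] ['pixels', 'fx', 'fy', 'cx', 'cy', 'T']
wrist 421.7383897152536 421.7383897152536 329.3610283998791 233.84034308903742 [[-0.0001, 0.2541, -0.9672, -0.1582], [1.0, 0.0003, 0.0, -0.0011], [0.0003, -0.9672, -0.2541, -0.0681], [0.0, 0.0, 0.0, 1.0]] ['pixels', 'fx', 'fy', 'cx', 'cy', 'hand_eye']
```

View pics/scene0.png

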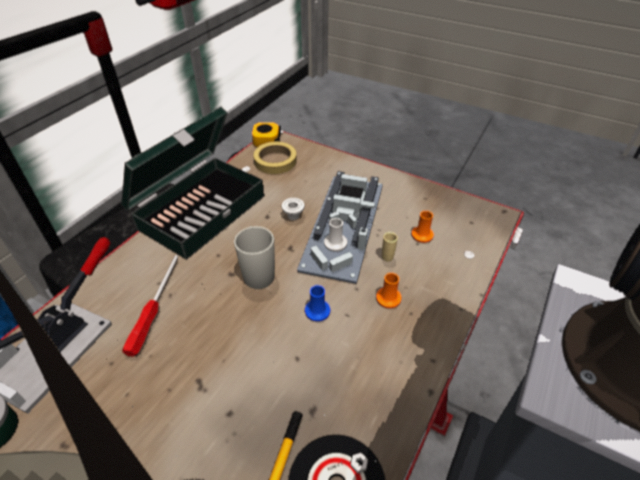

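View pics/side0.png

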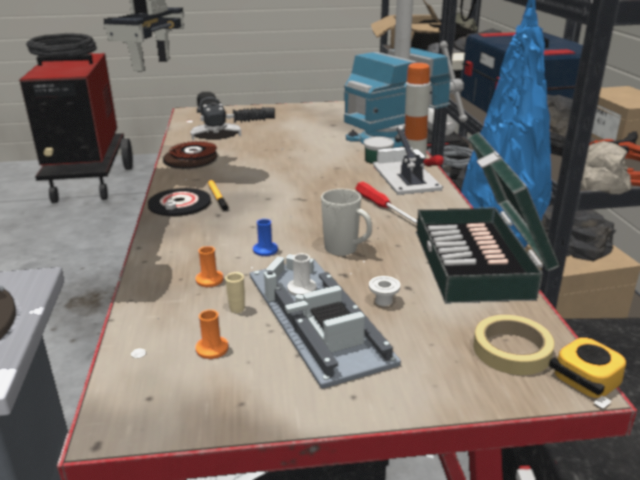

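View pics/wrist0.png

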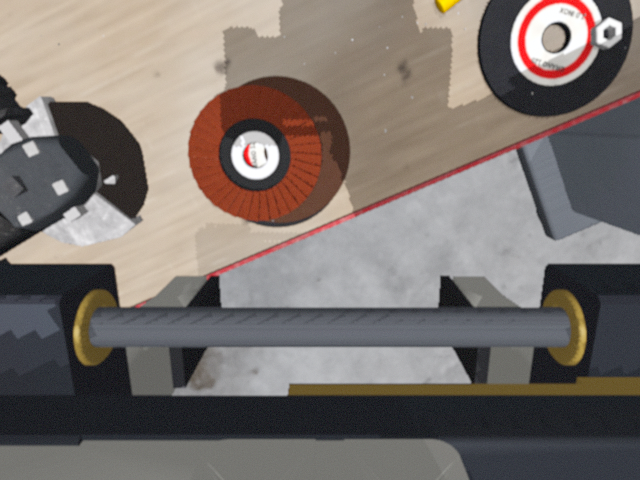

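The slide is at about (345,225) in the scene view and (320,315) in the side view, with the nest end towards the blue cone. I'll zoom in for corners.

```bash
python3 - <<'E'
import cv2
a=cv2.imread("pics/scene0.png")[160:290,280:410];cv2.imwrite("pics/sc_z.png",cv2.resize(a,None,fx=4.5,fy=4.5,interpolation=cv2.INTER_CUBIC))
a=cv2.imread("pics/side0.png")[240:390,240:410];cv2.imwrite("pics/si_z.png",cv2.resize(a,None,fx=4,fy=4,interpolation=cv2.INTER_CUBIC))
E
```

```text
(no output)
```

View pics/sc_z.png

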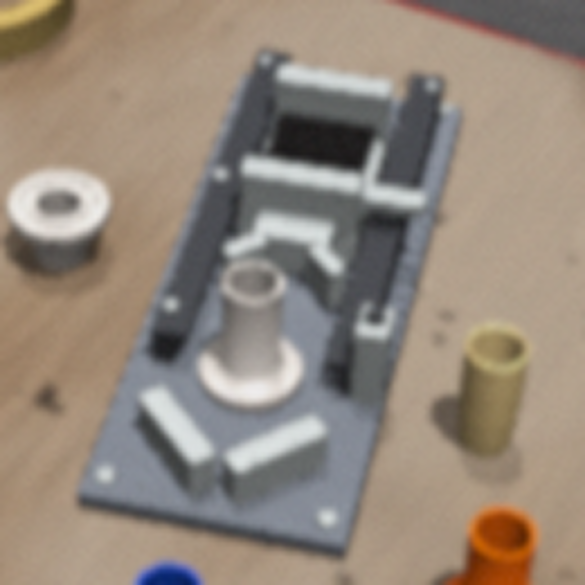

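View pics/si_z.png

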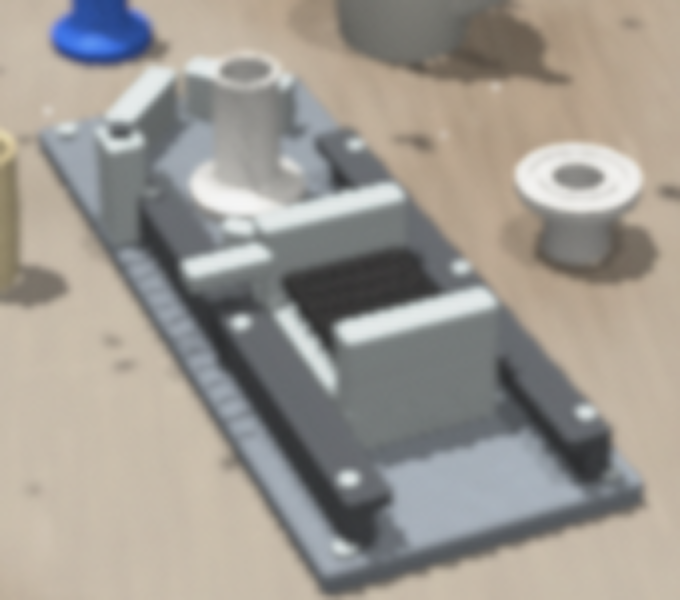

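```bash
cat > h.py <<'E'
import numpy as np
def load(n):
    return dict(np.load(n,allow_pickle=True))
def ray(f,u,v,z):
    d=np.array([(u-f["cx"])/f["fx"],-(v-f["cy"])/f["fy"],-1.]);T=f["T"]
    w=T[:3,:3]@d;o=T[:3,3];return o+w*(z-o[2])/w[2]
E
python3 - <<'E'
from h import *
sc=load("scene0.npz");si=load("side0.npz")
S=lambda x,y,z:ray(sc,280+(x+.5)/4.5-.5,160+(y+.5)/4.5-.5,z)
D=lambda x,y,z:ray(si,240+(x+.5)/4-.5,240+(y+.5)/4-.5,z)
P={}
for n,p in dict(s_nl=S(80,496,.01),s_nr=S(347,548,.01),s_fr=S(463,108,.01),d_nr=D(38,133,.01),d_fr=D(325,574,.01),d_fl=D(643,487,.01)).items():
    P[n]=p;print(n,p.round(4))
print("len",np.linalg.norm(P['s_nr']-P['s_fr']),np.linalg.norm(P['d_nr']-P['d_fr']),"w",np.linalg.norm(P['s_nl']-P['s_nr']),np.linalg.norm(P['d_fr']-P['d_fl']))
nr=(P['s_nr']+P['d_nr'])/2;fr=(P['s_fr']+P['d_fr'])/2
yv=nr-fr;yv[2]=0;yv/=np.linalg.norm(yv);yaw=np.arctan2(yv[1],yv[0])-np.pi/2
xv=np.array([yv[1],-yv[0],0])
# corners: right in pic= -x side (post,ear)
print("yaw deg",np.degrees(yaw),"yv",yv,"xv",xv)
for a in ['s_','d_']:
    q=P[a+'nr']-P[a+'fr'];print(a,np.degrees(np.arctan2(q[1],q[0]))-90)
loc=np.array([[-56,140],[-56,-150],[56,140],[56,-150]])/1000.
obs=[[P['s_nr'],P['d_nr']],[P['s_fr'],P['d_fr']],[P['s_nl']],[P['d_fl']]]
o=[q-xv*l[0]-yv*l[1] for l,ob in zip(loc,obs) for q in ob]
print(np.round(o,4)); O=np.mean([o[0]+o[1],o[2]+o[3]],0)/2;O=np.mean(o,0);print("O",O)
L=lambda p:((p-O)@xv,(p-O)@yv)
# shoulder tops z=.056 edges
for n,p in dict(s_front_l=S(243,160,.056),s_front_r=S(362,180,.056),s_rear_l=S(277,72,.056),s_rear_r=S(390,90,.056),
  d_front_r=D(405,190,.056),d_front_l=D(262,222,.056),d_rear_l=D(340,325,.056),d_rear_r=D(495,293,.056),
  ferr_s=S(255,280,.065),ferr_d=D(247,70,.065),post_s=S(373,322,.056),post_d=D(121,134,.056),
  mug_s=ray(sc,255,240,.098),mug_d=ray(si,342,197,.098),f2_s=S(58,203,.03),f2_d=D(578,178,.03),gn_s=S(497,345,.056),gn_d=ray(si,236,278,.056)).items():
    print(n,p.round(4),np.round(L(p),4))
np.savez("fr.npz",O=O,xv=xv,yv=yv)
E
```

```text
s_nl [0.5599 0.1039 0.01  ]
s_nr [0.4539 0.0755 0.01  ]
s_fr [ 0.5281 -0.2046  0.01  ]
d_nr [0.4575 0.0665 0.01  ]
d_fr [ 0.531  -0.2079  0.01  ]
d_fl [ 0.6365 -0.1828  0.01  ]
len 0.28979816481384707 0.283985718409258 w 0.10975250342871594 0.10849316621845446
yaw deg 14.915088843347348 yv [-0.25738728  0.96630833  0.        ] xv [0.96630833 0.25738728 0.        ]
s_ 14.831707629532403
d_ 15.000176654211828
[[ 0.544  -0.0453  0.01  ]
 [ 0.5476 -0.0544  0.01  ]
 [ 0.5436 -0.0452  0.01  ]
 [ 0.5465 -0.0485  0.01  ]
 [ 0.5418 -0.0458  0.01  ]
 [ 0.5438 -0.0523  0.01  ]]
O [ 0.54454755 -0.04859009  0.01      ]
s_front_l [ 0.5775 -0.0665  0.056 ] [ 0.0273 -0.0258]
s_front_r [ 0.5256 -0.0799  0.056 ] [-0.0263 -0.0254]
s_rear_l [ 0.5941 -0.1308  0.056 ] [ 0.0267 -0.0922]
s_rear_r [ 0.5425 -0.1442  0.056 ] [-0.0266 -0.0918]
d_front_r [ 0.5799 -0.0696  0.056 ] [ 0.0287 -0.0294]
d_front_l [ 0.5286 -0.082   0.056 ] [-0.024  -0.0281]
d_rear_l [ 0.5455 -0.1451  0.056 ] [-0.024  -0.0935]
d_rear_r [ 0.5976 -0.1354  0.056 ] [ 0.0289 -0.0975]
ferr_s [0.5318 0.0089 0.065 ] [0.0025 0.0588]
ferr_d [0.5345 0.0067 0.065 ] [0.0045 0.056 ]
post_s [ 0.4825 -0.0011  0.056 ] [-0.0477  0.0619]
post_d [ 0.4859 -0.0166  0.056 ] [-0.0484  0.046 ]
mug_s [0.6129 0.1469 0.098 ] [0.1164 0.1713]
mug_d [0.6187 0.1382 0.098 ] [0.1197 0.1614]
f2_s [ 0.6505 -0.0268  0.03  ] [ 0.108  -0.0063]
f2_d [ 0.6516 -0.0309  0.03  ] [ 0.108  -0.0105]
gn_s [ 0.4332 -0.0135  0.056 ] [-0.0985  0.0626]
gn_d [ 0.4375 -0.0225  0.056 ] [-0.0968  0.0528]
```

```bash
cat >> h.py <<'E'
from scipy.spatial.transform import Rotation as Ro
F=np.load("fr.npz") if __import__("os").path.exists("fr.npz") else None
def toolR(s): return Ro.from_euler("xyz",s["ee_rot"]).as_matrix()
def report(s,tgt_local=None,z=None,flip=None):
    R=toolR(s);p=np.array(s["eef_pos"]);O,xv,yv=F["O"],F["xv"],F["yv"]
    print("t",s["t"],"p",p.round(4),"loc",np.round([(p-O)@xv,(p-O)@yv,p[2]],4),"q",np.round(s["q"],3),"F",np.round(s["force"],1))
    for sg in (1,-1):
        Rt=np.column_stack([[0,0,-1],sg*xv,np.cross([0,0,-1],sg*xv)])
        print(" turn(units 4deg) sg",sg,np.round(np.degrees(Ro.from_matrix(R.T@Rt).as_rotvec())/4,2))
        if tgt_local is not None:
            d=O*[1,1,0]+xv*tgt_local[0]+yv*tgt_local[1]+np.array([0,0,z])-p
            print(" shift now-axes",np.round(R.T@d/.04,2),"target-axes",np.round(Rt.T@d/.04,2))
E
python3 - <<'E'
from h import *;from station import arm
report(arm.get_state(),(0,-.055),.2)
E
```

```text
t 0.15 p [0.2854 0.6113 0.2259] loc [-0.0806  0.7043  0.2259] q [ 1.422  0.359  0.011 -0.    -1.224 -0.288] F [-0.  -0.3  0. ]
 turn(units 4deg) sg 1 [-3.249e+01  2.000e-02 -1.000e-02]
 shift now-axes [  0.66  13.26 -13.73] target-axes [ 0.65  2.01 18.98]
 turn(units 4deg) sg -1 [ 1.251e+01 -1.000e-02 -2.000e-02]
 shift now-axes [  0.66  13.26 -13.73] target-axes [  0.65  -2.01 -18.98]
```

carry_out([
  [0, 0.66, -0.68, 1, 0, 0],
  [0, 0.61, -0.73, 1, 0, 0],
  [0, 0.56, -0.77, 1, 0, 0],
  [0, 0.5, -0.81, 1, 0, 0],
  [0, 0.45, -0.84, 1, 0, 0],
], hand=1, newtons=20)

```text
t: 0.65
eef_pos: [0.3526, 0.4306, 0.2223]
ee_rot: [2.06, 1.565, -1.874]
force: [0.5, 0.1, 0.5]
width: 0.0532
```

```bash
python3 - <<'E'
from h import *;from station import arm
report(arm.get_state(),(0,-.055),.2)
E
```

```text
t 0.65 p [0.3526 0.4306 0.2223] loc [-0.0621  0.5124  0.2223] q [ 1.237  0.171 -0.254  0.    -1.152 -0.459] F [0.5 0.1 0.5]
 turn(units 4deg) sg 1 [-37.59   0.09  -0.08]
 shift now-axes [  0.63   5.66 -13.09] target-axes [ 0.56  1.55 14.19]
 turn(units 4deg) sg -1 [ 7.41 -0.06 -0.06]
 shift now-axes [  0.63   5.66 -13.09] target-axes [  0.56  -1.55 -14.19]
```

carry_out([
  [0, 0.4, -0.91, 1, 0, 0],
  [0, 0.3, -0.95, 1, 0, 0],
  [0, 0.25, -0.96, 1, 0, 0],
  [0, 0.18, -0.98, 1, 0, 0],
  [0, 0.1, -0.98, 1, 0, 0],
])

```text
t: 1.15
eef_pos: [0.4273, 0.238, 0.2229]
ee_rot: [2.369, 1.564, -1.928]
force: [1.0, 0.4, 1.3]
width: 0.0134
```

carry_out([
  [0, 0, -1, 1, 0, 0],
  [0, -0.1, -1, 1, 0, 0],
  [0, -0.1, -1, 0.4, 0, 0],
])

```text
t: 1.45
eef_pos: [0.4758, 0.1227, 0.2238]
ee_rot: [2.58, 1.565, -1.893]
force: [-0.1, 1.1, 0.6]
width: 0.0005
```

```bash
python3 - <<'E'
from h import *;from station import arm
report(arm.get_state(),(0,-.055),.2)
E
```

```text
t 1.45 p [0.4758 0.1227 0.2238] loc [-0.0224  0.1832  0.2238] q [ 0.656  0.057 -0.385  0.003 -1.134 -0.417] F [-0.1  1.1  0.6]
 turn(units 4deg) sg 1 [44.71 -0.07  0.1 ]
 shift now-axes [ 0.62 -0.68 -5.94] target-axes [0.59 0.56 5.95]
 turn(units 4deg) sg -1 [-0.29 -0.07 -0.04]
 shift now-axes [ 0.62 -0.68 -5.94] target-axes [ 0.59 -0.56 -5.95]
```

carry_out([
  [0, -0.1, -1, -0.3, 0, 0],
  [0, -0.1, -1, 0, 0, 0],
  [0, -0.1, -1, 0, 0, 0],
  [0, -0.1, -1, 0, 0, 0],
  [0, -0.1, -1, 0, 0, 0],
])

```text
t: 1.95
eef_pos: [0.5469, -0.0742, 0.2248]
ee_rot: [2.613, 1.566, -1.839]
force: [0.9, 0.7, 1.1]
width: 0.0006
```

carry_out([
  [0, -0.1, -0.7, 0, 0, 0],
  [0, 0, 0, 0, 0, 0],
])

```text
t: 2.15
eef_pos: [0.5588, -0.1054, 0.2239]
ee_rot: [2.396, 1.565, -2.059]
force: [-0.5, -0.1, -0.6]
width: 0.0005
```

```bash
python3 - <<'E'
from h import *;from station import arm,cams
import cv2
s=arm.get_state()
f=cams.grab_frame("wrist");cv2.imwrite("pics/w1.png",f["pixels"][:,:,::-1])
R=toolR(s);T=np.eye(4);T[:3,:3]=R;T[:3,3]=s["eef_pos"];f["T"]=T@f["hand_eye"];np.savez("w1.npz",**f)
report(s,(0,-.055),.2)
E
```

```text
t 2.15 p [ 0.5588 -0.1054  0.2239] loc [-0.0008 -0.0586  0.2239] q [ 0.161  0.188 -0.232  0.005 -1.155  0.094] F [-0.5 -0.1 -0.6]
 turn(units 4deg) sg 1 [44.95 -0.09  0.1 ]
 shift now-axes [ 0.6  -0.02  0.09] target-axes [ 0.6   0.02 -0.09]
 turn(units 4deg) sg -1 [-0.05 -0.06 -0.06]
 shift now-axes [ 0.6  -0.02  0.09] target-axes [ 0.6  -0.02  0.09]
```

View pics/w1.png

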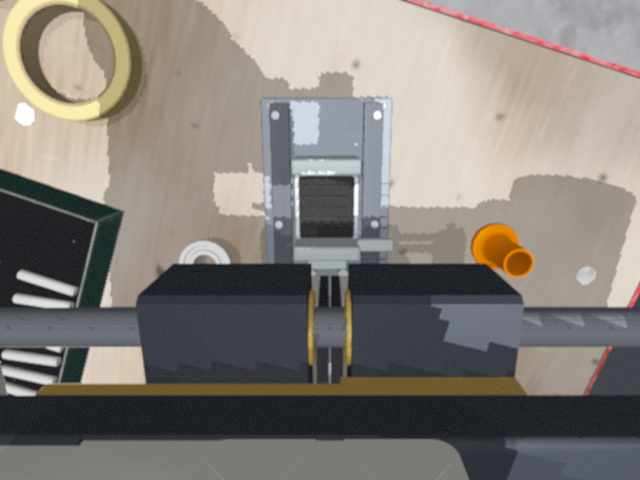

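```bash
python3 - <<'E'
import cv2
a=cv2.imread("pics/w1.png")[90:280,230:430];cv2.imwrite("pics/w1z.png",cv2.resize(a,None,fx=3,fy=3,interpolation=cv2.INTER_CUBIC))
E
```

```text
(no output)
```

View pics/w1z.png

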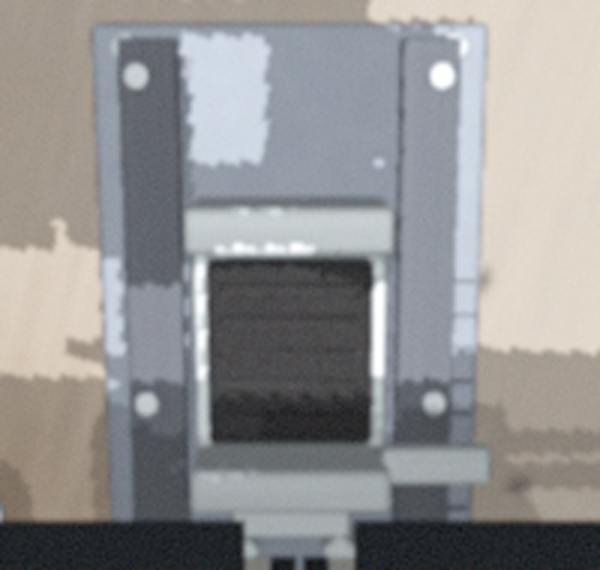

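```bash
python3 - <<'E'
from h import *
w=load("w1.npz");O,xv,yv=F["O"],F["xv"],F["yv"]
W=lambda x,y,z:ray(w,230+(x+.5)/3-.5,90+(y+.5)/3-.5,z)
L=lambda p:np.round(((p-O)@xv,(p-O)@yv),4)
for n,a in dict(padfl=(210,443,.04),padfr=(372,443,.04),padrl=(210,258,.04),padrr=(372,258,.04),shf_in_l=(192,472,.056),shf_in_r=(390,472,.056),shf_out=(290,512,.056),shr_in_l=(188,252,.056),shr_in_r=(391,252,.056),shr_out=(290,208,.056),base_rl=(97,25,.01),base_rr=(486,25,.01)).items():
    p=W(*a);print(n,p.round(4),L(p))
E
```

```text
padfl [ 0.5766 -0.0751  0.04  ] [ 0.0242 -0.0339]
padfr [ 0.5327 -0.0866  0.04  ] [-0.0212 -0.0337]
padrl [ 0.5889 -0.1253  0.04  ] [ 0.0231 -0.0855]
padrr [ 0.5466 -0.1364  0.04  ] [-0.0206 -0.0853]
shf_in_l [ 0.5794 -0.0705  0.056 ] [ 0.0281 -0.0301]
shf_in_r [ 0.528  -0.0839  0.056 ] [-0.0251 -0.0298]
shf_out [ 0.5511 -0.0662  0.056 ] [ 0.0018 -0.0187]
shr_in_l [ 0.5941 -0.1274  0.056 ] [ 0.0276 -0.0889]
shr_in_r [ 0.5437 -0.1406  0.056 ] [-0.0245 -0.0887]
shr_out [ 0.5716 -0.1449  0.056 ] [ 0.0014 -0.1   ]
base_rl [ 0.636  -0.1767  0.01  ] [ 0.0554 -0.1473]
base_rr [ 0.5304 -0.2045  0.01  ] [-0.0538 -0.147 ]
```

carry_out([
  [1, -0.03, 0.07, 0, 0, 0],
  [1, -0.03, 0.07, 0, 0, 0],
  [1, 0, 0, 0, 0, 0],
  [0.7, 0, 0, 0, 0, 0],
  [0, 0, 0, 0, 0, 0],
])

```text
t: 2.7
eef_pos: [0.559, -0.0963, 0.0734]
ee_rot: [-2.956, 1.567, -1.127]
force: [-1.5, -0.5, 0.0]
width: 0.0004
```

```bash
python3 - <<'E'
from h import *;from station import arm,cams
import cv2
s=arm.get_state();report(s,(.0015,-.053),.05)
f=cams.grab_frame("side");cv2.imwrite("pics/side2.png",cv2.resize(f["pixels"][220:400,220:440,::-1],None,fx=3,fy=3,interpolation=cv2.INTER_CUBIC))
E
```

```text
t 2.7 p [ 0.559  -0.0963  0.0734] loc [ 0.0017 -0.0498  0.0734] q [ 0.177  0.329 -0.425  0.006 -0.815  0.077] F [-1.5 -0.5  0. ]
 turn(units 4deg) sg 1 [4.496e+01 2.000e-02 9.000e-02]
 shift now-axes [ 0.59  0.01 -0.08] target-axes [ 0.59 -0.01  0.08]
 turn(units 4deg) sg -1 [-0.04 -0.06  0.01]
 shift now-axes [ 0.59  0.01 -0.08] target-axes [ 0.59  0.01 -0.08]
```

View pics/side2.png

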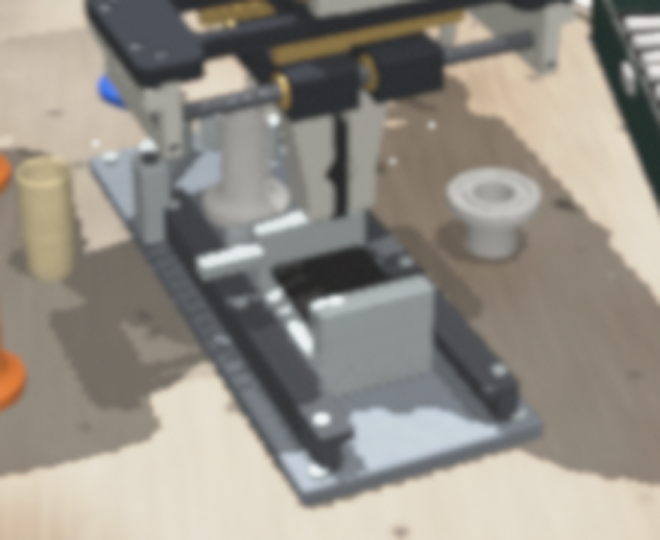

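```bash
python3 - <<'E'
from h import *
si=load("side0.npz");O,xv,yv=F["O"],F["xv"],F["yv"]
T=si["T"]
def proj(p):
    c=T[:3,:3].T@(p-T[:3,3]);u=si["cx"]+si["fx"]*c[0]/-c[2];v=si["cy"]-si["fy"]*c[1]/-c[2];return round((u-220)*3),round((v-220)*3)
for l in [(.0017,-.0498,.0734),(.0017,-.0593,.0734),(-.02,-.0593,.0734),(.022,-.0593,.0734),(.028,-.03,.056),(-.025,-.03,.056)]:
    print(l,proj(O*[1,1,0]+xv*l[0]+yv*l[1]+np.array([0,0,l[2]])))
E
```

```text
(0.0017, -0.0498, 0.0734) (327, 204)
(0.0017, -0.0593, 0.0734) (336, 214)
(-0.02, -0.0593, 0.0734) (290, 225)
(0.022, -0.0593, 0.0734) (378, 204)
(0.028, -0.03, 0.056) (362, 202)
(-0.025, -0.03, 0.056) (255, 228)
```

carry_out([
  [0.4, 0, -0.08, 0, 0, 0],
  [0.2, 0, 0, 0, 0, 0],
  [0.05, 0, 0, 0, 0, 0],
])

```text
t: 3.05
eef_pos: [0.5648, -0.0978, 0.0544]
ee_rot: [-2.149, 1.558, -0.317]
force: [0.4, 0.5, -0.1]
width: 0.0003
```

```bash
python3 - <<'E'
from h import *;from station import arm
s=arm.get_state();report(s,(.0015,-.053),.037)
E
```

```text
t 3.05 p [ 0.5648 -0.0978  0.0544] loc [ 0.0069 -0.0528  0.0544] q [ 0.174  0.356 -0.44   0.008 -0.764  0.082] F [ 0.4  0.5 -0.1]
 turn(units 4deg) sg 1 [-44.98  -0.23  -0.15]
 shift now-axes [ 0.43  0.14 -0.  ] target-axes [ 0.43 -0.14  0.01]
 turn(units 4deg) sg -1 [ 0.02 -0.1   0.15]
 shift now-axes [ 0.43  0.14 -0.  ] target-axes [ 0.43  0.14 -0.01]
```

carry_out([
  [0.15, 0.15, 0, 0, -0.1, 0.15],
  [0.15, 0.05, 0, 0, 0, 0],
])

```text
t: 3.25
eef_pos: [0.5587, -0.0994, 0.0446]
ee_rot: [-1.583, 1.567, 0.251]
force: [0.0, -0.3, 1.2]
width: 0.0004
```

carry_out([
  [0.12, 0, 0, 0, 0, 0],
  [0.12, 0, 0, 0, 0, 0],
])

```text
t: 3.45
eef_pos: [0.5588, -0.0995, 0.0356]
ee_rot: [-1.636, 1.566, 0.197]
force: [-3.0, 1.2, 8.2]
width: 0.0005
```

```bash
python3 - <<'E'
from h import *;from station import arm
s=arm.get_state();report(s,(.0015,-.053),.035)
E
```

```text
t 3.45 p [ 0.5588 -0.0995  0.0356] loc [ 0.0006 -0.0529  0.0356] q [ 0.168  0.378 -0.459 -0.    -0.729  0.094] F [-3.   1.2  8.2]
 turn(units 4deg) sg 1 [-4.497e+01 -1.100e-01 -1.000e-02]
 shift now-axes [ 0.02 -0.02 -0.  ] target-axes [0.02 0.02 0.  ]
 turn(units 4deg) sg -1 [ 0.03 -0.    0.07]
 shift now-axes [ 0.02 -0.02 -0.  ] target-axes [ 0.02 -0.02 -0.  ]
```

carry_out([
  [0.08, 0, 0, 0, 0, 0],
  [0.08, 0, 0, 0, 0, 0],
])

```text
t: 3.65
eef_pos: [0.5597, -0.1015, 0.0348]
ee_rot: [-2.274, 1.564, -0.437]
force: [-13.7, -2.4, 40.5]
width: 0.0004
```

carry_out([
  [0.08, 0, 0.12, 0, 0, 0],
  [0.08, 0, 0.12, 0, 0, 0],
  [0.08, 0, 0.12, 0, 0, 0],
])

```text
t: 3.95
eef_pos: [0.557, -0.0919, 0.0349]
ee_rot: [-2.564, 1.557, -0.725]
force: [-10.5, -3.9, 31.9]
width: 0.0003
```

```bash
python3 - <<'E'
from h import *;from station import arm
s=arm.get_state();report(s,(.0015,-.053),.035)
E
```

```text
t 3.95 p [ 0.557  -0.0919  0.0349] loc [ 0.0009 -0.045   0.0349] q [ 0.191  0.371 -0.48   0.017 -0.711  0.065] F [-10.5  -3.9  31.9]
 turn(units 4deg) sg 1 [-44.88  -0.17  -0.26]
 shift now-axes [-0.   -0.01 -0.2 ] target-axes [-0.    0.01  0.2 ]
 turn(units 4deg) sg -1 [ 0.12 -0.17  0.11]
 shift now-axes [-0.   -0.01 -0.2 ] target-axes [-0.   -0.01 -0.2 ]
```

carry_out([
  [0.04, 0, 0.12, 0, -0.1, 0.1],
  [0.04, 0, 0.12, 0, 0, 0],
  [0.04, 0, 0.12, 0, 0, 0],
  [0.04, 0, 0.12, 0, 0, 0],
])

```text
t: 4.35
eef_pos: [0.5528, -0.0759, 0.0351]
ee_rot: [-2.774, 1.561, -0.933]
force: [-4.8, -2.6, 17.8]
width: 0.0003
```

```bash
python3 - <<'E'
from h import *;from station import arm
s=arm.get_state();report(s,(.0015,-.053),.035)
E
```

```text
t 4.35 p [ 0.5528 -0.0759  0.0351] loc [ 0.0009 -0.0285  0.0351] q [ 0.221  0.365 -0.489  0.014 -0.713  0.039] F [-4.8 -2.6 17.8]
 turn(units 4deg) sg 1 [-44.85  -0.08  -0.21]
 shift now-axes [ 0.01 -0.01 -0.61] target-axes [0.   0.01 0.61]
 turn(units 4deg) sg -1 [ 0.15 -0.13  0.05]
 shift now-axes [ 0.01 -0.01 -0.61] target-axes [ 0.   -0.01 -0.61]
```

Moving well. Let me check that the carriage is following.

```bash
python3 - <<'E'
from station import cams
import cv2
f=cams.grab_frame("side");cv2.imwrite("pics/side3.png",cv2.resize(f["pixels"][220:400,220:440,::-1],None,fx=3,fy=3,interpolation=cv2.INTER_CUBIC))
E
```

```text
(no output)
```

View pics/side3.png

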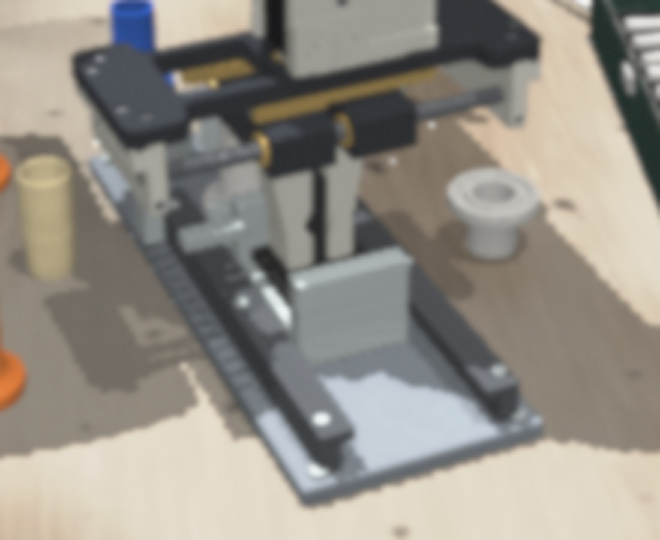

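carry_out([
  [0.05, 0, 0.12, 0, -0.1, 0.05],
  [0.05, 0, 0.12, 0, 0, 0],
  [0.05, 0, 0.12, 0, 0, 0],
  [0.05, 0, 0.12, 0, 0, 0],
  [0.05, 0, 0.12, 0, 0, 0],
])

```text
t: 4.9
eef_pos: [0.5476, -0.0561, 0.0351]
ee_rot: [-2.819, 1.561, -0.974]
force: [-6.8, -2.5, 20.7]
width: 0.0003
```

carry_out([
  [0.05, 0, 0.12, 0, -0.1, 0],
  [0.05, 0, 0.12, 0, 0, 0],
  [0.05, 0, 0.12, 0, 0, 0],
  [0.05, 0, 0.12, 0, 0, 0],
])

```text
t: 5.3
eef_pos: [0.5434, -0.0405, 0.035]
ee_rot: [-2.518, 1.561, -0.67]
force: [-7.4, -4.3, 21.9]
width: 0.0006
```

```bash
python3 - <<'E'
from h import *;from station import arm
s=arm.get_state();report(s,(.0015,-.053),.035)
E
```

```text
t 5.3 p [ 0.5434 -0.0405  0.035 ] loc [0.001  0.0081 0.035 ] q [ 0.291  0.347 -0.519  0.013 -0.699 -0.023] F [-7.4 -4.3 21.9]
 turn(units 4deg) sg 1 [-44.75  -0.13  -0.18]
 shift now-axes [ 0.01  0.01 -1.53] target-axes [0.   0.01 1.53]
 turn(units 4deg) sg -1 [ 0.25 -0.11  0.08]
 shift now-axes [ 0.01  0.01 -1.53] target-axes [ 0.   -0.01 -1.53]
```

carry_out([
  [0.05, 0, 0.12, -0.2, -0.1, 0.05],
  [0.05, 0, 0.12, 0, 0, 0],
  [0.05, 0, 0.12, 0, 0, 0],
])

```text
t: 5.6
eef_pos: [0.5408, -0.0289, 0.0351]
ee_rot: [-2.425, 1.563, -0.559]
force: [-0.3, -11.5, 15.3]
width: 0.0009
```

carry_out([
  [0.05, 0, 0.12, 0, 0, 0],
  [0.05, 0, 0.12, 0, 0, 0],
  [0.05, 0, 0.12, 0, 0, 0],
])

```text
t: 5.9
eef_pos: [0.541, -0.0196, 0.0349]
ee_rot: [-2.489, 1.553, -0.619]
force: [5.9, -33.2, 13.8]
width: 0.0002
```

```bash
python3 - <<'E'
from h import *;from station import arm,cams
import cv2
s=arm.get_state();report(s,(.0015,-.053),.035)
f=cams.grab_frame("scene");cv2.imwrite("pics/scene4.png",cv2.resize(f["pixels"][150:300,270:420,::-1],None,fx=4,fy=4,interpolation=cv2.INTER_CUBIC))
f=cams.grab_frame("side");cv2.imwrite("pics/side4.png",cv2.resize(f["pixels"][220:400,220:440,::-1],None,fx=3,fy=3,interpolation=cv2.INTER_CUBIC))
E
```

```text
t 5.9 p [ 0.541  -0.0196  0.0349] loc [0.004  0.029  0.0349] q [ 0.337  0.339 -0.537  0.023 -0.685 -0.056] F [  5.9 -33.2  13.8]
 turn(units 4deg) sg 1 [-44.45  -0.24  -0.31]
 shift now-axes [ 0.03  0.14 -2.04] target-axes [-0.   -0.06  2.05]
 turn(units 4deg) sg -1 [ 0.55 -0.2   0.16]
 shift now-axes [ 0.03  0.14 -2.04] target-axes [-0.    0.06 -2.05]
```

View pics/side4.png

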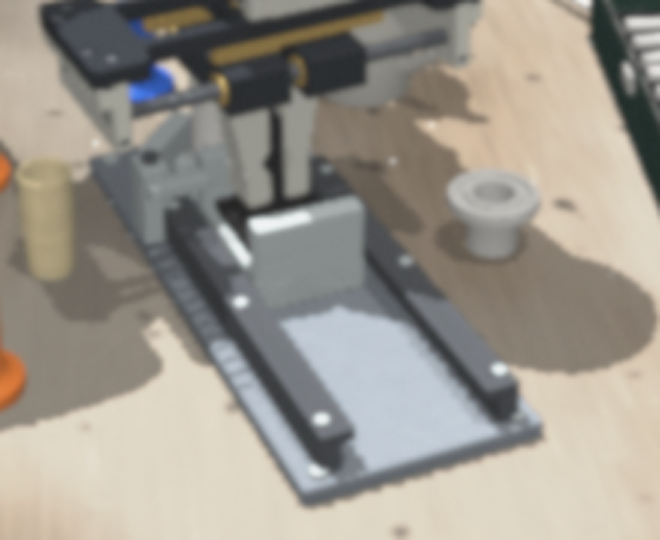

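View pics/scene4.png

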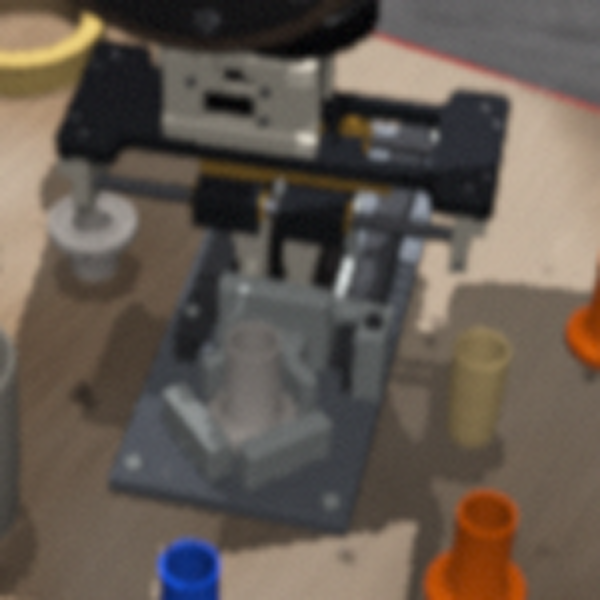

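carry_out([
  [0.04, 0, 0.12, 0, 0, 0],
  [0.04, 0, 0.12, 0, 0, 0],
])

```text
t: 6.2
eef_pos: [0.5409, -0.0196, 0.0351]
ee_rot: [-2.759, 1.543, -0.888]
force: [10.5, -37.5, 8.1]
width: 0.0007
```

```bash
python3 - <<'E'
from h import *;from station import arm,cams
s=arm.get_state();report(s,(.0015,-.053),.035)
E
```

```text
t 6.2 p [ 0.5409 -0.0196  0.0351] loc [0.004  0.0289 0.0351] q [ 0.345  0.337 -0.547  0.041 -0.678 -0.077] F [ 10.5 -37.5   8.1]
 turn(units 4deg) sg 1 [-44.42  -0.24  -0.56]
 shift now-axes [ 0.05  0.14 -2.04] target-axes [ 0.   -0.06  2.05]
 turn(units 4deg) sg -1 [ 0.57 -0.36  0.15]
 shift now-axes [ 0.05  0.14 -2.04] target-axes [ 0.    0.06 -2.05]
```

carry_out([
  [0.02, 0, 0.04, 0, 0, 0],
  [-0.08, 0, 0.02, 0, 0, 0],
  [-0.12, 0, 0.02, 0, 0, 0],
  [-0.15, 0, 0, 0, 0, 0],
])

```text
t: 6.6
eef_pos: [0.5396, -0.0206, 0.0491]
ee_rot: [-2.862, 1.541, -0.994]
force: [0.1, -2.3, -1.7]
width: 0.0007
```

```bash
python3 - <<'E'
from h import *;from station import arm,cams
s=arm.get_state();report(s,(.0015,-.053),.035)
E
```

```text
t 6.6 p [ 0.5396 -0.0206  0.0491] loc [0.0024 0.0283 0.0491] q [ 0.347  0.316 -0.538  0.045 -0.711 -0.083] F [ 0.1 -2.3 -1.7]
 turn(units 4deg) sg 1 [-44.46  -0.2   -0.64]
 shift now-axes [ 0.41  0.1  -2.02] target-axes [ 0.35 -0.02  2.03]
 turn(units 4deg) sg -1 [ 0.53 -0.41  0.13]
 shift now-axes [ 0.41  0.1  -2.02] target-axes [ 0.35  0.02 -2.03]
```

Pad is released. Backing off the shoulder a little, then rising.

carry_out([
  [-0.1, 0, -0.12, 0, 0, 0],
  [-0.5, 0, -0.1, 0, 0, 0],
  [-1, 0, -0.1, 0, 0, 0],
  [-1, 0, -0.3, 0, 0, 0],
  [-1, 0, -0.6, 0, 0, 0],
])

```text
t: 7.1
eef_pos: [0.5481, -0.0621, 0.1941]
ee_rot: [3.034, 1.545, -1.376]
force: [1.8, 0.7, -0.7]
width: 0.0006
```

carry_out([
  [-0.6, 0, -1, 0, 0, 0],
  [0, 0, -1, 0, 0, 0],
  [0, 0, -1, 0, 0, 0],
  [0, 0, -1, 0, 0, 0],
  [0, 0, -0.5, 0, 0, 0],
])

```text
t: 7.6
eef_pos: [0.6082, -0.2366, 0.2349]
ee_rot: [-2.653, 1.539, -0.772]
force: [-0.1, -1.2, -0.2]
width: 0.0004
```

carry_out([
  [0, 0, 0, 0, 0, 0],
])

```text
t: 7.7
eef_pos: [0.6086, -0.2387, 0.2344]
ee_rot: [-2.65, 1.54, -0.771]
force: [-0.8, -0.5, -0.3]
width: 0.0005
```

```bash
python3 - <<'E'
from h import *;from station import arm,cams
import cv2
s=arm.get_state();report(s)
f=cams.grab_frame("scene");np.savez("sc5.npz",**f);cv2.imwrite("pics/scene5.png",cv2.resize(f["pixels"][160:290,280:410,::-1],None,fx=4.5,fy=4.5,interpolation=cv2.INTER_CUBIC))
f=cams.grab_frame("side");np.savez("si5.npz",**f);cv2.imwrite("pics/side5.png",cv2.resize(f["pixels"][240:390,240:410,::-1],None,fx=4,fy=4,interpolation=cv2.INTER_CUBIC))
E
```

```text
t 7.7 p [ 0.6086 -0.2387  0.2344] loc [ 0.013  -0.2002  0.2344] q [-0.064  0.302 -0.062  0.022 -1.184  0.364] F [-0.8 -0.5 -0.3]
 turn(units 4deg) sg 1 [-44.31  -0.34  -0.6 ]
 turn(units 4deg) sg -1 [ 0.69 -0.39  0.22]
```

View pics/side5.png

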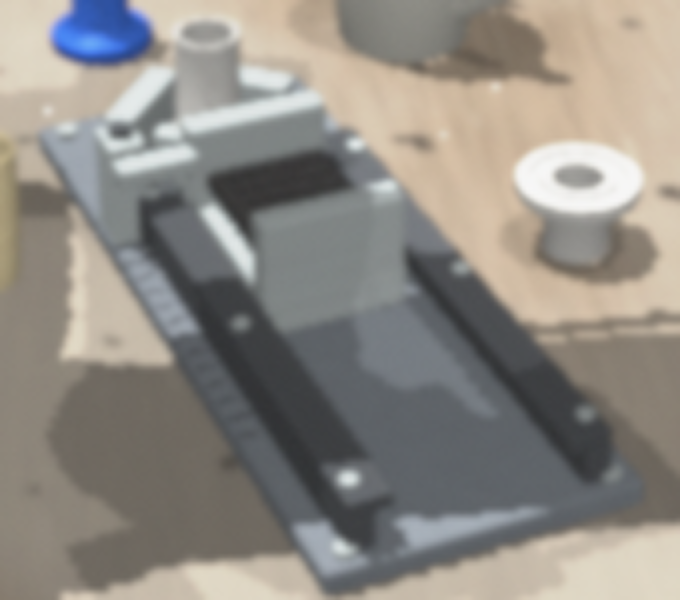

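View pics/scene5.png

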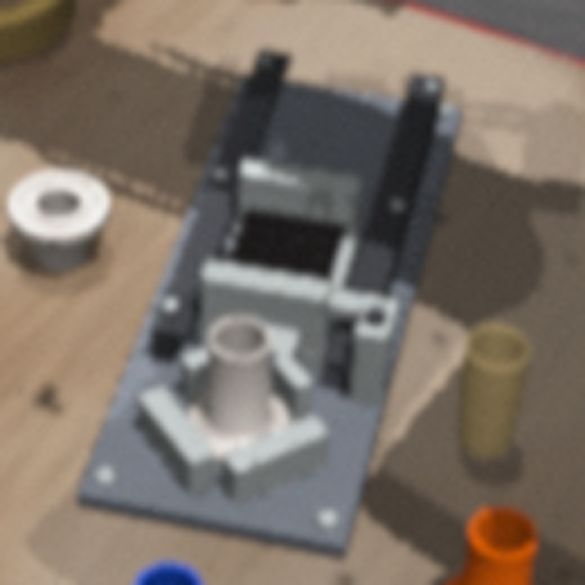

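The ear meets the stop post (~(365,305) in the scene zoom). The ferrule stands upright between the V plates, and the bystanders look unmoved. I'll check the numbers.

```bash
python3 - <<'E'
from h import *
sc=load("sc5.npz");si=load("si5.npz");O,xv,yv=F["O"],F["xv"],F["yv"]
S=lambda x,y,z:ray(sc,280+(x+.5)/4.5-.5,160+(y+.5)/4.5-.5,z)
D=lambda x,y,z:ray(si,240+(x+.5)/4-.5,240+(y+.5)/4-.5,z)
for n,p in dict(s_front_l=S(205,267,.056),s_front_r=S(328,286,.056),d_front_r=D(325,97,.056),d_front_l=D(185,132,.056),ferr_s=S(240,337,.065),ferr_d=D(207,34,.065),f2=S(58,203,.03),gn=S(497,345,.056)).items():
    print(n,np.round([(p-O)@xv,(p-O)@yv],4))
E
```

```text
s_front_l [0.0265 0.0466]
s_front_r [-0.0256  0.0453]
d_front_r [0.029  0.0405]
d_front_l [-0.0269  0.0379]
ferr_s [0.0007 0.0929]
ferr_d [0.001  0.0879]
f2 [ 0.108  -0.0063]
gn [-0.0985  0.0626]
```

```bash
python3 -c "
from station import arm
print(arm.job_done())"
```

```text
the job is handed in; nothing more can be done
None
```

The job is handed in: the carriage is home against its stop post and the ferrule stands in the V nest. The hand-in gave no verdict.

**What I did:** I closed the gripper and pressed the pad fully down, with the fingertip at about 35 mm above the bench. I then pushed the carriage about 70 mm along the rails until further pushing moved nothing, at about 38 N against the stop. Last, I let the pad up by lifting straight off and moved the arm clear.

**Last checks:**
- **Carriage:** the pictures show the ear touching the stop post.
- **Ferrule:** it stands upright in the V and the fork. I measured its axis about 80 mm ahead of the pad's centre, against the nominal 82 mm. The two cameras differ by up to about 7 mm along the slide, so this does not prove the 5 mm tolerance on its own.
- **Pad:** I did not measure its height after release; the tip left it cleanly.
- **Surroundings:** the spare ferrule and brass tube have not moved. The mug looks unmoved in the part that shows in the picture, but I did not measure it.

The downward press briefly reached about 40 N on the fingertip before I eased it off. The stated 40 N limit is for the arm and the gripper's body.

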